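Pack the gas panel's spare knobs and set its transit lock

ROBOT

A 6-joint arm with a two-finger parallel gripper is mounted at the origin on the work surface. World frame = base frame: x ahead of the robot, y to its left, z up, the work surface at z = 0. Lengths are in m, angles in rad, forces in N, time in s.
With the tool pointing down it reaches from about 0.35 to 0.8 m from the base axis. Payload 7.3 kg.
Tool frame: the origin (TCP) lies between the finger pads; the fingertips stand 25 mm ahead of it and the grasp point (between the pads) lies 6 mm ahead of it (r.tip_extent is the distance from the TCP to the fingertips, in m); z points along the fingers, y is the direction in which the jaws open and shut (so a half turn about z gives the same grasp; the last joint's range is limited). The gripper opens to 85 mm and grips with 20 to 120 N. Pads are 22 mm wide; open, the fingers measure 114 mm over their backs; the gripper's body (76 mm by 85 mm) begins 54 mm behind the grasp point. The pads swing forward as they close: fully open they stand 13 mm farther back than shut.
Start: joints at [-1.464, 0.342, 1.524, -0, 1.275, -0.146], TCP at [0.131, -0.508, 0.256] pointing down, gripper open.
Joint ranges: [-2.53, 2.53], [-0.77, 2.02], [0.04, 2.7], [-1, 4.14], [0.28, 2.66], [-3.11, 3.11]. Speed limits (rad/s): [2.57, 2.57, 3.14, 3.14, 3.14, 3.14].

INTERFACE

Orientations are given as a unit quaternion [x, y, z, w].
In Python, from workcell import r, command_gripper, optics gives the robot as it stands. The module is installed in compiled form; this text tells all that it offers. Calls block until the motion is done:
- r.reach(position, orientation): joint-space move of the TCP to a pose.
- r.move_straight(position, orientation=None, speed=0.15, max_force=None): straight line of the TCP; orientation=None keeps the orientation; speed is the mean speed in m/s. With max_force (N) it stops when the force on the tool has changed by that much, and returns True; else False.
- r.movej(angles): joint-space move.
- command_gripper(opening, force=None): finger opening in m; force is the grip in N (None keeps the last); returns when the fingers have stopped.
- r.hold(seconds).
- r.solve_ik(position, orientation): joint angles nearest the present ones, or None.
- r.read_state(): the state.
- optics.get_image(name): name is "scene" or "top" or "wrist"; returns (picture, depth): 480x640x3 uint8, red, green, blue; 480x640 float32, m along the optical axis (not along the pixel's ray), 0 where there is no reading.
- optics.camera_model(name): a dict with "K" (3x3 intrinsics, pixels), "R" (3x3) and "t" (3): a world point X has camera coordinates R X + t; the wrist camera has in their place "tool_from_camera" (4x4, takes a point from camera to tool coordinates, whose origin is the TCP and whose axes are the flange's). Camera axes: x right, y down, z forward; pixel columns grow to the right and rows downward; lengths in m; the calibration is good to about 2 mm. A picture is of the moment at which its call begins: read the wrist's pose just before it. camera_model takes no time and is no camera call.
A pose or a line that the arm cannot do raises r.PlanningError and nothing moves.
- r.finish_job(): hands the job in, once; it reports no verdict.
The state is a dict: "time_s": time; "joint_positions": joint angles; "dq": joint speeds; "tau": joint torques, N m; "eef_pos": TCP position; "eef_rot": TCP orientation; "contact_force": force on the tool from outside, world axes, zero at the start; "torque": the same for the moment, N m; "grip_width": finger opening in m.
Only numpy, scipy, OpenCV 4.12 (cv2) and the standard library are available. Lean on these libraries where they do the work, as an engineer would, in place of code of your own. Each camera call takes 0.05 s, during which the arm holds its last target.

TASK

Get this gas panel ready to ship: gather all the loose blue valve knobs from the bench into the orange tote, so that the set can be checked, then carry the tote to the cardboard carton, tip them all in, and stand the empty tote back upright on its green mat. Once the knobs are in the carton, set the panel's transit lock: push the red spring plunger fully home and, holding it down, slide the yellow keeper all the way across so that it stays trapped. Leave the other things on the bench where they are.

Things in the scene. Friction and masses are not known exactly. Their poses are not given: they have to be found in the camera images.
- knob1: loose blue hexagonal valve knob, 34 mm across flats, 39 over corners, 28 tall, about 40 g, small steel disc on top, upright at the start; origin at the centre of its underside, z along its axis, flats facing 0, 60 and 120 degrees from its own x. May be absent (None). The similar knobs on the panel are fixed
- knob2: as knob1
- knob3: as knob1
- knob4: as knob1
- knob5: as knob1
- knob6: as knob1
- knob7: as knob1
- tote: orange scoop tote, about 250 g, 146 (its x) by 170 mm (y); origin at the centre of its underside. Side and rear walls 46 mm high; the -x end is open: the pouring lip, towards the robot at the start. Floor 6 mm up at the rear, 27 at the lip: parts stay in until it is tipped lip-down over 40 degrees (60 to 75 empties it). Knobs go between bar and lip, lowered or dropped a little
- tote_grip (a point): centre of the black handle bar that bridges the tote: 30 mm behind the tote's centre (its +x), 77 mm above its underside. The bar is 14 mm thick (tote x), 20 mm high (67 to 87 mm above the underside), 170 mm long (tote y); knobs pass under it
- tote_lip (a point): middle of the tote's pouring lip: tote x = -73 mm, 27 mm above its underside; the lip is 162 mm wide
- mat: green mat, the tote's place, 220 mm (x) by 230 mm (y), 3 mm thick, fixed; origin at the centre of its underside
- carton: open cardboard carton for the spares, fixed, 220 mm (x) by 240 mm (y), 70 mm high, walls 6 mm; origin at the centre of its underside, z up
- panel: aluminium gas panel, 240 by 320 mm, fixed, with valves (83 mm high), black-capped regulators (115 mm) and, at panel x = -30, y = -75 mm, the transit lock on a grey block whose flat deck is 50 mm above the bench and reaches 70 mm from the lock's centre to -y; origin at the centre of its underside
- plunger (a joint): how far the lock's red plunger is pushed down, m: 0 out (where its spring holds it), 0.020 fully home. Spring about 5 N at the start of travel and 12 N at the end; it comes back out when let go unless trapped. Below 0.015 it stands in the keeper's way
- pad_top (a point): centre of the flat top of the red plunger, 44 mm (panel x) by 54 mm (panel y); 74 mm above the bench when out, 54 mm when fully home; moves with it. The keeper frame surrounds it, leaving 64 mm between its side rails (panel x)
- keeper (a joint): how far the yellow keeper is slid towards panel -y, m: 0 open, 0.018 fully across; 2.5 N friction, stays put. A frame round the plunger: tall tab at its -y end, flat trap bar at its +y end, which slides over the +y end of the pushed-in plunger and holds it at 0.015. Closed fingertips pressing the plunger down can slide on it to -y, meet the tab and push the keeper across in one motion
- keeper_tab (a point): middle of the top edge of the inner face of the keeper's tab, which the fingertips push towards panel -y. The tab is 80 mm wide (panel x), from 59 to 84 mm above the bench; with the keeper open the face is 2 mm beyond the plunger's -y end; moves with the keeper
- gauge: bystander: loose round pressure gauge lying face up among the knobs, 48 mm across, 28 mm high, steel with a white face; origin under its centre
- tape: bystander: brown tape roll standing on its flat side, 90 mm across, 45 mm high
- jar: bystander: small jar, 60 mm across, 75 mm high, close to the robot
- manifold: bystander: aluminium block, 60 by 40 by 35 mm, with two brass stubs

How it is judged:
On the way, in this order (a step that is already met when the one before it is completed fails the run):
1. all the loose knobs lie in the tote together (x of knob1 in the frame of tote between -0.078 and 0.072 m and y of knob1 in the frame of tote between -0.084 and 0.084 m and z of knob1 in the frame of tote between 0 and 0.065 m and contact force between the fingers and knob1 below 0.5 N and x of knob2 in the frame of tote between -0.078 and 0.072 m and y of knob2 in the frame of tote between -0.084 and 0.084 m and z of knob2 in the frame of tote between 0 and 0.065 m and contact force between the fingers and knob2 below 0.5 N and x of knob3 in the frame of tote between -0.078 and 0.072 m and y of knob3 in the frame of tote between -0.084 and 0.084 m and z of knob3 in the frame of tote between 0 and 0.065 m and contact force between the fingers and knob3 below 0.5 N and x of knob4 in the frame of tote between -0.078 and 0.072 m and y of knob4 in the frame of tote between -0.084 and 0.084 m and z of knob4 in the frame of tote between 0 and 0.065 m and contact force between the fingers and knob4 below 0.5 N and x of knob5 in the frame of tote between -0.078 and 0.072 m and y of knob5 in the frame of tote between -0.084 and 0.084 m and z of knob5 in the frame of tote between 0 and 0.065 m and contact force between the fingers and knob5 below 0.5 N and x of knob6 in the frame of tote between -0.078 and 0.072 m and y of knob6 in the frame of tote between -0.084 and 0.084 m and z of knob6 in the frame of tote between 0 and 0.065 m and contact force between the fingers and knob6 below 0.5 N and x of knob7 in the frame of tote between -0.078 and 0.072 m and y of knob7 in the frame of tote between -0.084 and 0.084 m and z of knob7 in the frame of tote between 0 and 0.065 m and contact force between the fingers and knob7 below 0.5 N), for 0.2 s.
2. the tote is tipped over the carton (angle between tote's own z axis and vertical above 0.5 rad and horizontal distance between tote_lip and carton below 0.16 m).
3. all the knobs are in the carton (linear speed of each of knob1, knob2, knob3, knob4, knob5, knob6, knob7 below 0.08 m/s and x of knob1 in the frame of carton between -0.106 and 0.106 m and y of knob1 in the frame of carton between -0.116 and 0.116 m and z of knob1 in the frame of carton between 0 and 0.085 m and x of knob2 in the frame of carton between -0.106 and 0.106 m and y of knob2 in the frame of carton between -0.116 and 0.116 m and z of knob2 in the frame of carton between 0 and 0.085 m and x of knob3 in the frame of carton between -0.106 and 0.106 m and y of knob3 in the frame of carton between -0.116 and 0.116 m and z of knob3 in the frame of carton between 0 and 0.085 m and x of knob4 in the frame of carton between -0.106 and 0.106 m and y of knob4 in the frame of carton between -0.116 and 0.116 m and z of knob4 in the frame of carton between 0 and 0.085 m and x of knob5 in the frame of carton between -0.106 and 0.106 m and y of knob5 in the frame of carton between -0.116 and 0.116 m and z of knob5 in the frame of carton between 0 and 0.085 m and x of knob6 in the frame of carton between -0.106 and 0.106 m and y of knob6 in the frame of carton between -0.116 and 0.116 m and z of knob6 in the frame of carton between 0 and 0.085 m and x of knob7 in the frame of carton between -0.106 and 0.106 m and y of knob7 in the frame of carton between -0.116 and 0.116 m and z of knob7 in the frame of carton between 0 and 0.085 m), for 0.2 s.
4. the plunger is pushed home with the keeper still open (value of joint plunger above 0.015 m and value of joint keeper below 0.006 m).
5. the keeper is slid across the pushed-in plunger (value of joint each of keeper, plunger above 0.012 m), for 0.2 s.
At the end, for the whole second after the job is handed in: all loose knobs lie at rest in the carton (heaped at most 15 mm over its rim); the tote stands upright (within 0.08 rad) and at rest on its mat, its centre within 45 mm of the mat's; the keeper is slid across by more than 12 of its 18 mm and the plunger stays in by more than 12 of its 20 mm (all of step 3 and all of step 5 and horizontal distance between tote and mat below 0.045 m and angle between tote's own z axis and vertical below 0.08 rad and z of tote in the frame of mat below 0.009 m and linear speed of tote below 0.02 m/s); the robot touches nothing.
It fails at once if a bystander is shoved more than 50 mm or tipped over (distance of any of gauge, tape, jar, manifold from where it was at the start of the episode above 0.05 m or angle between jar's own z axis and vertical above 0.6 rad).
Of knob1, knob2, knob3, knob4, knob5, knob6, knob7 only 4 to 6 are there at a start; the rules pass over those that are not, and their reading is None.
At some moment in a run one of knob1, knob2, knob3, knob4, knob5, knob6, knob7 may be knocked a few centimetres aside while the robot is not near it.
It also fails if it takes over 210 s, if anything falls off the work surface, if the arm or the gripper's body presses on something with over 40 N, if the wrist force passes 120 N, or if a joint passes its speed limit or range.

## Working session

There is one attempt and no reset: what is moved stays moved. The work goes in short steps, each a Python script; the robot and the scene stay as the last script left them, time stands still between calls to the robot, and variables do not carry over. Pictures are saved under pics/ and viewed, and the job is handed in when it is done.

```bash
mkdir -p pics; cat > h.py <<'E'
import numpy as np, cv2
from workcell import r, command_gripper, optics
def save(n,img): cv2.imwrite('pics/'+n+'.png', cv2.cvtColor(img,cv2.COLOR_RGB2BGR))
E
python3 - <<'E'
from h import *
for c in ['top','scene']:
    im,d=optics.get_image(c); save(c+'0',im); np.save(c+'0.npy',d)
    m=optics.camera_model(c); print(c,np.round(m['K'],1).tolist(),np.round(m['R'],4).tolist(),np.round(m['t'],4).tolist())
m=optics.camera_model('wrist'); print(m)
s=r.read_state(); print(s['time_s'],s['eef_pos'],s['eef_rot'],s['grip_width'],r.tip_extent)
E
```

```text
top [[487.6, 0.0, 315.8], [0.0, 487.6, 247.4], [0.0, 0.0, 1.0]] [[0.0194, -0.9998, 0.0074], [-0.9954, -0.02, -0.0937], [0.0939, -0.0056, -0.9956]] [0.0247, 0.5289, 1.3687]
scene [[483.1, 0.0, 320.1], [0.0, 483.1, 226.8], [0.0, 0.0, 1.0]] [[0.7331, 0.68, -0.0122], [0.5766, -0.6309, -0.5192], [-0.3608, 0.3736, -0.8546]] [-0.401, -0.2246, 1.2558]
{'K': array([[413.27497931,   0.        , 320.33157434],
       [  0.        , 413.27497931, 236.64435464],
       [  0.        ,   0.        ,   1.        ]]), 'tool_from_camera': array([[ 2.95703485e-04, -9.47923221e-01, -3.18498791e-01,
         8.33273158e-02],
       [ 9.99999956e-01,  2.82320381e-04,  8.81806395e-05,
         1.00781984e-04],
       [ 6.33022413e-06, -3.18498803e-01,  9.47923263e-01,
        -1.17334659e-01],
       [ 0.00000000e+00,  0.00000000e+00,  0.00000000e+00,
         1.00000000e+00]])}
0.1 [ 0.13130025 -0.50799893  0.25570668] [ 9.92024047e-01  1.26046945e-01  9.37538954e-06 -6.76605970e-04] 0.08557146337913712 0.025
```

View pics/top0.png

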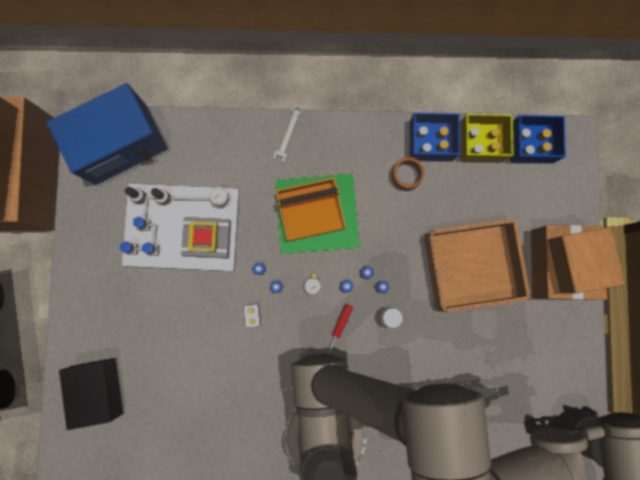

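View pics/scene0.png

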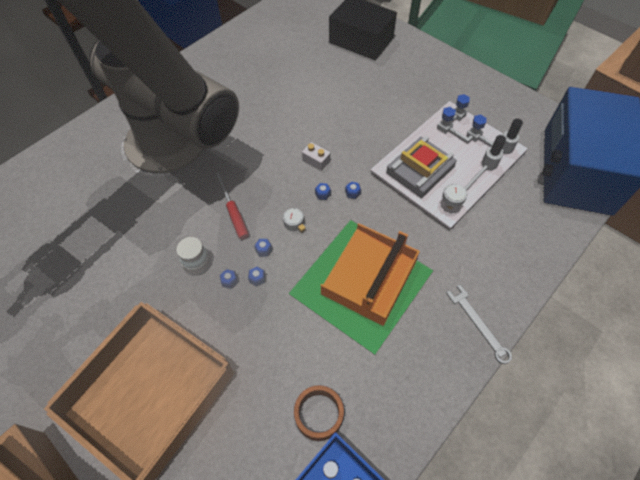

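The top view shows five loose knobs, at about (259,268), (276,287), (346,286), (367,272) and (382,287). The gauge is at (313,286), the jar at (391,318), the tote at (310,210), the carton at (478,265) and the lock at (205,237). The scene view shows the same five knobs. Next I'll turn these pixels into positions.

```bash
cat >> h.py <<'E'
from scipy.spatial.transform import Rotation as Rot
def cam(name, state=None):
    """K, origin, R_world_from_cam"""
    m=optics.camera_model(name)
    if name!='wrist': return m['K'], -m['R'].T@m['t'], m['R'].T
    s=state or r.read_state(); T=m['tool_from_camera']; Rt=Rot.from_quat(s['eef_rot']).as_matrix()
    return m['K'], Rt@T[:3,3]+s['eef_pos'], Rt@T[:3,:3]
def plane(c,uv,z):
    K,o,R=c; uv=np.atleast_2d(uv).astype(float)
    d=np.c_[(uv[:,0]-K[0,2])/K[0,0],(uv[:,1]-K[1,2])/K[1,1],np.ones(len(uv))]@R.T
    return o+d*((z-o[2])/d[:,2])[:,None]
def proj(c,X):
    K,o,R=c; p=(np.atleast_2d(X)-o)@R; p=p@K.T; return p[:,:2]/p[:,2:]
def cloud(c,depth):
    K,o,R=c; v,u=np.mgrid[0:480,0:640]
    d=np.stack([(u-K[0,2])/K[0,0],(v-K[1,2])/K[1,1],np.ones(u.shape)],-1)*depth[...,None]
    return d@R.T+o
def mask(im,name):
    h=cv2.cvtColor(im,cv2.COLOR_RGB2HSV); H,S,V=h[...,0],h[...,1],h[...,2]
    m={'blue':(H>105)&(H<130)&(S>110)&(V>60),'orange':(H>4)&(H<16)&(S>190)&(V>100),
       'green':(H>50)&(H<75)&(S>130),'yellow':(H>22)&(H<33)&(S>150)&(V>80),'red':((H<3)|(H>176))&(S>180)&(V>90),
       'carton':(H>5)&(H<16)&(S>90)&(S<190)}[name]
    return m.astype(np.uint8)*255
def blobs(mk,amin=25):
    cs,_=cv2.findContours(mk,cv2.RETR_EXTERNAL,cv2.CHAIN_APPROX_NONE)
    return sorted([c for c in cs if cv2.contourArea(c)>amin],key=cv2.contourArea,reverse=True)
def ctr(c):
    m=cv2.moments(c); return m['m10']/m['m00'],m['m01']/m['m00']
E
python3 - <<'E'
from h import *
for n in ['top','scene']:
    im=cv2.cvtColor(cv2.imread(f'pics/{n}0.png'),cv2.COLOR_BGR2RGB); d=np.load(n+'0.npy'); c=cam(n); P=cloud(c,d)
    print(n,'cam',c[1].round(3))
    for col in ['blue','orange','green','yellow','red','carton']:
        for b in blobs(mask(im,col)):
            u,v=ctr(b); p=P[int(v),int(u)]; print(col,int(u),int(v),cv2.contourArea(b),p.round(3),plane(c,(u,v),.014)[0].round(3),np.round(cv2.minAreaRect(b)[2],1))
E
```

```text
top cam [0.397 0.043 1.412]
blue 99 127 5088.5 [0.826 0.617 0.149] [0.869 0.677 0.014] 64.2
blue 435 134 1869.5 [ 0.876 -0.313  0.002] [ 0.872 -0.313  0.014] 90.0
blue 541 136 1858.0 [ 0.868 -0.617  0.028] [ 0.872 -0.624  0.014] 90.0
blue 366 272 84.0 [ 0.461 -0.109  0.021] [ 0.461 -0.112  0.014] 90.0
blue 346 285 83.5 [ 0.423 -0.052  0.031] [ 0.42  -0.054  0.014] 90.0
blue 382 286 82.5 [ 0.422 -0.155  0.026] [ 0.421 -0.157  0.014] 90.0
blue 275 286 81.0 [0.416 0.149 0.026] [0.415 0.147 0.014] 0.0
blue 258 268 77.5 [0.466 0.198 0.028] [0.465 0.198 0.014] 90.0
blue 125 246 70.5 [0.516 0.558 0.079] [0.52  0.582 0.014] 90.0
blue 138 222 70.0 [0.583 0.524 0.084] [0.592 0.548 0.014] 90.0
blue 147 247 68.0 [0.515 0.497 0.08 ] [0.518 0.519 0.014] 90.0
orange 305 190 212.5 [0.696 0.07  0.016] [0.696 0.068 0.014] 77.9
orange 310 206 182.5 [0.65  0.054 0.014] [0.649 0.052 0.014] 90.0
green 332 225 1516.5 [ 0.593 -0.01   0.032] [ 0.594 -0.013  0.014] 85.2
green 291 181 118.5 [ 0.726  0.112 -0.002] [0.72  0.111 0.014] 83.7
yellow 488 135 1894.5 [ 0.873 -0.467  0.012] [ 0.872 -0.47   0.014] 90.0

[... 1730 characters left out ...]
0.014] 90.0
blue 463 98 69.5 [ 0.877 -0.338  0.952] [0.491 0.627 0.014] 90.0
blue 448 111 68.0 [0.515 0.497 0.083] [0.49  0.562 0.014] 90.0
carton 140 397 14539.5 [ 0.481 -0.432  0.005] [ 0.487 -0.431  0.014] 40.4
carton 369 273 5014.0 [0.638 0.056 0.018] [0.638 0.057 0.014] 27.0
carton 318 411 2003.0 [ 0.746 -0.221  0.   ] [ 0.75  -0.223  0.014] 90.0
carton 621 62 920.0 [ 0.71   1.335 -0.181] [0.74  1.047 0.014] 90.0
carton 23 450 907.5 [ 0.449 -0.602  0.099] [ 0.407 -0.629  0.014] 52.1
carton 7 473 187.5 [ 0.5   -0.608  0.179] [ 0.419 -0.666  0.014] 0.0
carton 68 15 86.0 [-0.928  0.197 -0.172] [-0.625  0.108  0.014] 45.0
carton 107 90 44.5 [-0.985  0.216 -0.591] [-0.252 -0.002  0.014] 45.0
```

```bash
cat >> h.py <<'E'
def down(yaw): return (Rot.from_euler('z',yaw,degrees=True)*Rot.from_euler('x',180,degrees=True)).as_quat()
def wrist(n=None):
    s=r.read_state(); im,d=optics.get_image('wrist'); c=cam('wrist',s)
    if n: save(n,im); np.savez(n+'.npz',d=d,**dict(K=c[0],o=c[1],R=c[2]))
    return im,d,c
def T(): 
    s=r.read_state(); print('t',round(s['time_s'],1),'pos',s['eef_pos'].round(4),'w',round(s['grip_width'],4),'F',np.round(s['contact_force'],1))
E
python3 - <<'E'
from h import *
print(r.solve_ik([0.44,0.02,0.32],down(0)))
r.reach([0.44,0.02,0.32],down(0)); T()
im,d,c=wrist('w1')
for b in blobs(mask(im,'blue')):
    u,v=ctr(b); print(int(u),int(v),cv2.contourArea(b),plane(c,(u,v),.02)[0].round(3))
save('w1c',cv2.resize(im[150:450,60:560],(800,480)))
im,d=optics.get_image('top'); save('top1',im)
E
```

```text
[-1.28915791e-01  1.37341643e-01  1.61927961e+00 -4.44089210e-16
  1.38497140e+00  1.44188054e+00]
t 2.3 pos [0.4401 0.0194 0.3199] w 0.0854 F [-0.2 -0.3  1.2]
143 153 1144.0 [0.471 0.196 0.02 ]
488 196 1063.0 [ 0.427 -0.154  0.02 ]
449 157 1062.5 [ 0.466 -0.11   0.02 ]
198 202 1024.5 [0.421 0.146 0.02 ]
390 197 956.5 [ 0.426 -0.052  0.02 ]
```

View pics/w1.png

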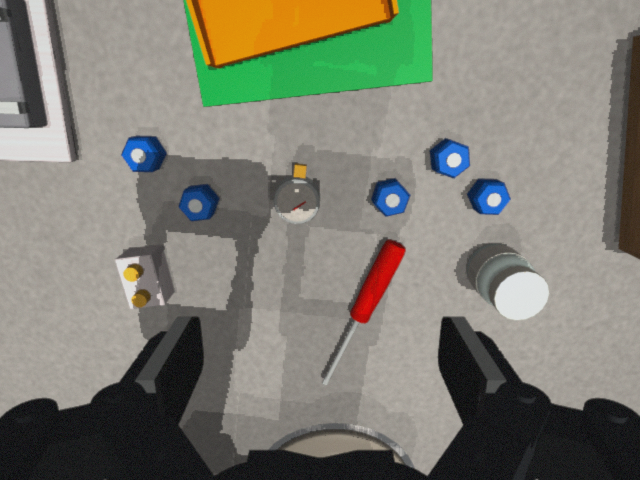

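View pics/top1.png

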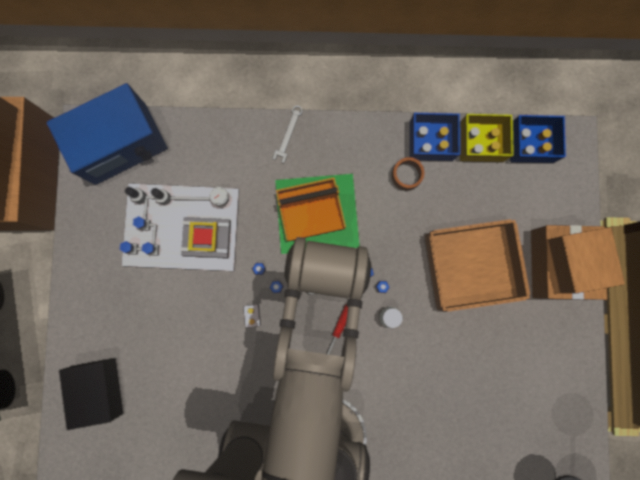

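```bash
python3 - <<'E'
from h import *
im=cv2.imread('pics/w1.png')
t=[cv2.resize(im[v-25:v+25,u-25:u+25],(260,260),interpolation=cv2.INTER_NEAREST) for u,v in [(143,153),(198,202),(390,197),(449,157),(488,196)]]
t.append(t[0]*0)
cv2.imwrite('pics/crop1.png',np.vstack([np.hstack(t[:3]),np.hstack(t[3:])]))
E
```

```text
(no output)
```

View pics/crop1.png

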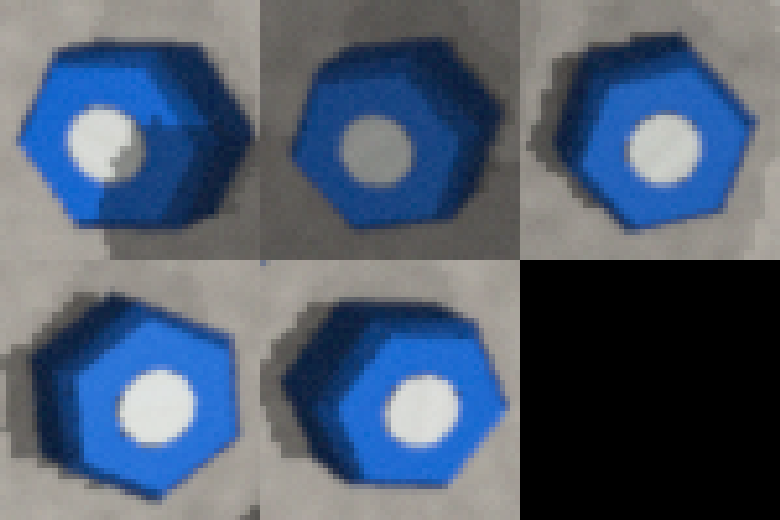

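The wrist view shows the five knobs sharply, each with its disc on top. I'll compute their centres and flat angles, and take one look at the tote.

```bash
cat >> h.py <<'E'
def knobs(im,c,verbose=True):
    out=[]
    K=c[0]
    for b in blobs(mask(im,'blue'),150):
        u,v=ctr(b); X=plane(c,(u,v),.02)[0]
        x0,y0,w,h=cv2.boundingRect(b)
        if w>120: continue
        # steel disc inside the outline: low saturation
        fill=np.zeros((480,640),np.uint8); cv2.drawContours(fill,[b],-1,255,-1)
        fill=cv2.erode(fill,np.ones((3,3)))
        hsv=cv2.cvtColor(im,cv2.COLOR_RGB2HSV)
        dm=((hsv[...,1]<80)&(fill>0)).astype(np.uint8)*255
        db=blobs(dm,15)
        if not db: 
            out.append(dict(p=X,yaw=None,uv=(u,v),disc=0)); continue
        el=cv2.minEnclosingCircle(db[0])
        (du,dv)=ctr(db[0]); P=plane(c,(du,dv),.0285)[0]
        hull=cv2.convexHull(b); ap=cv2.approxPolyDP(hull,1.6,True)[:,0,:].astype(float)
        Q=plane(c,ap,.028)[:,:2]; z=0; used=[]
        for i in range(len(Q)):
            a,e=Q[i],Q[(i+1)%len(Q)]; L=np.linalg.norm(e-a)
            if L<.011 or L>.028: continue
            n=np.array([e[1]-a[1],a[0]-e[0]])/L; dist=n@((a+e)/2-P[:2]); 
            if dist<0: n,dist=-n,-dist
            if .0145<dist<.0190:
                an=np.arctan2(n[1],n[0]); z+=L*np.exp(6j*an); used.append((round(np.degrees(an)%60,1),round(dist*1000,1)))
        yaw=np.degrees(np.angle(z))/6 if used else None
        out.append(dict(p=P,yaw=yaw,uv=(du,dv),used=used,disc=cv2.contourArea(db[0])))
    return out
E
python3 - <<'E'
from h import *
im=cv2.cvtColor(cv2.imread('pics/w1.png'),cv2.COLOR_BGR2RGB); z=np.load('w1.npz'); c=(z['K'],z['o'],z['R'])
for k in knobs(im,c): print(k)
print('jar',plane(c,(521,295),.075),'gauge',plane(c,(297,193),.028),'mani',plane(c,(135,270),.035),'driver end',plane(c,(398,243),.01))
r.reach([0.60,0.055,0.34],down(0)); T()
wrist('w2')
E
```

```text
{'p': array([0.4699364, 0.1980539, 0.0285   ]), 'yaw': np.float64(-0.03017419013837234), 'uv': (137.99657534246575, 155.43493150684932), 'used': [(np.float64(60.0), np.float64(15.3)), (np.float64(60.0), np.float64(17.6))], 'disc': 146.0}
{'p': array([ 0.42574756, -0.15567395,  0.0285    ]), 'yaw': None, 'uv': (493.44776119402985, 199.34328358208955), 'used': [], 'disc': 134.0}
{'p': array([ 0.46546259, -0.1110724 ,  0.0285    ]), 'yaw': np.float64(-17.438413898830735), 'uv': (453.4058956916099, 159.87074829931973), 'used': [(np.float64(43.2), np.float64(16.2)), (np.float64(42.4), np.float64(14.6)), (np.float64(42.0), np.float64(15.4))], 'disc': 147.0}
{'p': array([0.41942793, 0.14730077, 0.0285    ]), 'yaw': np.float64(8.027560719454751), 'uv': (194.87418936446173, 205.56290531776912), 'used': [(np.float64(6.5), np.float64(14.7)), (np.float64(9.8), np.float64(14.9))], 'disc': 128.5}
{'p': array([ 0.42507718, -0.05317713,  0.0285    ]), 'yaw': np.float64(12.911815523130336), 'uv': (392.1921119592875, 200.04198473282443), 'used': [(np.float64(11.1), np.float64(15.4)), (np.float64(15.4), np.float64(15.8))], 'disc': 131.0}
jar [[ 0.34175566 -0.17512517  0.075     ]] gauge [[0.43228627 0.04316461 0.028     ]] mani [[0.35114103 0.21526634 0.035     ]] driver end [[ 0.37237323 -0.06548706  0.01      ]]
t 3.1 pos [0.5993 0.0546 0.3394] w 0.0856 F [-0.4 -1.  -0.5]
```

View pics/w2.png

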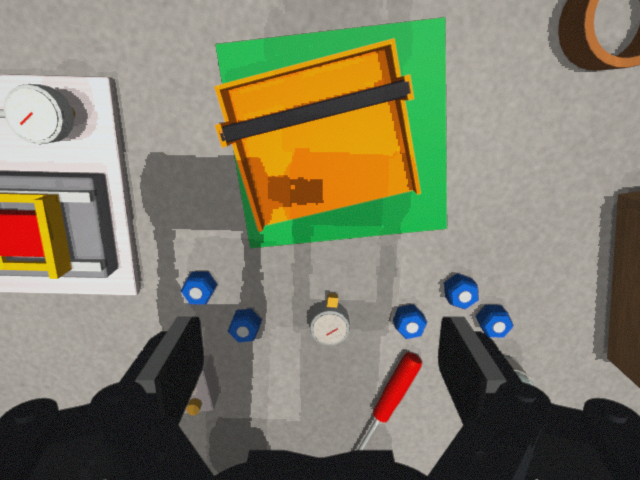

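The wrist view shows the tote with its bar running from (223,133) to (411,90), and lip corners at (260,230) and (419,193). The mat's corners are near (217,44), (445,17), (447,229) and (252,247).

```bash
sed -i 's/.0145<dist<.0190/.0135<dist<.0190/' h.py; cat > tote.py <<'E'
from h import *
def totepose(im,c,zt):
    """zt: height of tote underside"""
    h=cv2.cvtColor(im,cv2.COLOR_RGB2HSV); P=None
    m=((h[...,2]<75)).astype(np.uint8)*255
    best=None
    for b in blobs(m,300):
        rect=cv2.minAreaRect(b); w,hh=sorted(rect[1])
        Q=plane(c,cv2.boxPoints(rect),zt+.085)[:,:2]
        L=[np.linalg.norm(Q[1]-Q[0]),np.linalg.norm(Q[2]-Q[1])]
        if .15<max(L)<.19 and min(L)<.035:
            e=(Q[1]-Q[0]) if L[0]>L[1] else (Q[2]-Q[1]); e=e/np.linalg.norm(e)
            best=(Q.mean(0),e,L)
    return best
def bar_pose(name,im,c,zt=.003):
    b=totepose(im,c,zt); 
    if b is None: return None
    ce,e,L=b
    if e[1]<0: e=-e
    yaw=np.arctan2(-e[0],e[1]); x=np.array([np.cos(yaw),np.sin(yaw)])
    return ce,np.degrees(yaw),ce-.03*x,L
E
python3 - <<'E'
from tote import *
im=cv2.cvtColor(cv2.imread('pics/w2.png'),cv2.COLOR_BGR2RGB); z=np.load('w2.npz'); c=(z['K'],z['o'],z['R'])
print(bar_pose('w',im,c))
l=plane(c,[(260,230),(419,193)],.030); print('lip',l,np.linalg.norm(l[1]-l[0]))
q=plane(c,[(217,44),(445,17),(447,229),(252,247)],.003);print('mat',q, q.mean(0))
for k in knobs(im,c): print(k['p'].round(4),k['yaw'],k.get('used'))
for n in ['top']:
    im=cv2.cvtColor(cv2.imread(f'pics/{n}0.png'),cv2.COLOR_BGR2RGB); print(bar_pose(n,im,cam(n)))
E
```

```text
(array([0.67139405, 0.06116163]), np.float64(13.508762130900081), array([0.64222402, 0.05415381]), [np.float64(0.16371465958213235), np.float64(0.01449438111870091)])
lip [[ 0.5462433   0.12016942  0.03      ]
 [ 0.58711973 -0.04899263  0.03      ]] 0.17403069165331048
mat [[ 0.73301269  0.15821639  0.003     ]
 [ 0.75721379 -0.06761016  0.003     ]
 [ 0.53882011 -0.09103527  0.003     ]
 [ 0.51674182  0.13462461  0.003     ]] [0.6364471  0.03354889 0.003     ]
[ 0.426  -0.1556  0.0285] 0.4736661815104534 [(np.float64(15.9), np.float64(18.1)), (np.float64(54.8), np.float64(14.4)), (np.float64(0.0), np.float64(14.3)), (np.float64(59.4), np.float64(17.7))]
[ 0.4659 -0.1111  0.0285] -16.82364249458404 [(np.float64(9.6), np.float64(17.3)), (np.float64(36.9), np.float64(14.3)), (np.float64(41.9), np.float64(13.8)), (np.float64(45.9), np.float64(14.1)), (np.float64(11.5), np.float64(16.7))]
[0.4701 0.1982 0.0285] 0.021703265729346336 [(np.float64(0.8), np.float64(16.1)), (np.float64(56.4), np.float64(13.6)), (np.float64(2.3), np.float64(15.4))]
[ 0.4253 -0.0531  0.0285] 5.582426228180636 [(np.float64(57.6), np.float64(17.6)), (np.float64(10.2), np.float64(13.8)), (np.float64(13.1), np.float64(14.4)), (np.float64(51.2), np.float64(17.7))]
[0.4196 0.1472 0.0285] 7.402286590640716 [(np.float64(17.4), np.float64(17.5)), (np.float64(2.3), np.float64(15.1)), (np.float64(5.6), np.float64(13.8))]
None
```

Positions agree between views to about 1 mm: tote at (0.642, 0.054), yaw 13.5°, and its lip matches. Next I'll pick the first knob.

```bash
cat > pick.py <<'E'
from tote import *
TC=np.array([.642,.054]); TY=13.5
def totept(x,y,tc=TC,ty=TY):
    a=np.radians(ty); return tc+np.array([x*np.cos(a)-y*np.sin(a),x*np.sin(a)+y*np.cos(a)])
def pick(xy,jaw,slot,others=True):
    yaw=(jaw-90); yaw=(yaw+90)%180-90
    r.reach([xy[0],xy[1],.17],down(yaw))
    command_gripper(.060,40)
    im,d,c=wrist()
    ks=knobs(im,c); ks.sort(key=lambda k:np.linalg.norm(k['p'][:2]-xy)); k=ks[0]
    off=np.linalg.norm(k['p'][:2]-xy); print('seen',k['p'].round(4),k['yaw'],'off',round(off,4),'exp',jaw%60, [q['p'][:2].round(3).tolist() for q in ks[1:]])
    if off>.012: save('lost',im); print('MOVED: stop'); return False
    p=k['p']
    if k['yaw'] is not None:
        dj=(k['yaw']-jaw+30)%60-30; print('dj',dj)
        if abs(dj)<12: yaw+=dj
    r.reach([p[0],p[1],.10],down(yaw))
    hit=r.move_straight([p[0],p[1],.030],speed=.12,max_force=15); 
    if hit: print('HIT'); T(); r.move_straight([p[0],p[1],.12]); return False
    command_gripper(.02,40); w=r.read_state()['grip_width']
    r.move_straight([p[0],p[1],.15],speed=.25); w2=r.read_state()['grip_width']; print('w',w,w2)
    if not .030<w2<.043: T(); return False
    g=totept(*slot); r.reach([g[0],g[1],.15],down(TY)); 
    hit=r.move_straight([g[0],g[1],.077],speed=.2,max_force=12); 
    if hit: print('hit in tote')
    command_gripper(.060); r.move_straight([g[0],g[1],.15],speed=.3); T(); return True
E
python3 - <<'E'
from pick import *
pick(np.array([.4258,-.1556]),120,(-3,0) if 0 else (-.003,-.040))
im,d,c=wrist('w3')
E
```

```text
seen [ 0.4256 -0.1559  0.0285] 0.08901245241982604 off 0.0004 exp 0 [[0.465, -0.111], [0.425, -0.053]]
dj 0.08901245241982281
w 0.033593403816867005 0.03349118636557566
t 9.3 pos [0.6492 0.0144 0.1521] w 0.0598 F [-0.1  0.4 -0.8]
```

View pics/w3.png

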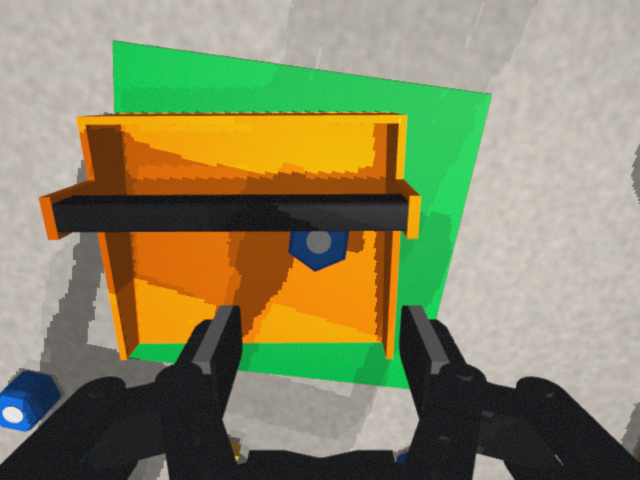

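The first knob landed in the tote at (319,242), just in front of the bar. I'll continue with the next two.

```bash
python3 - <<'E'
from pick import *
if pick(np.array([.465,-.111]),163,(-.003,.040)):
    pick(np.array([.425,-.053]),73,(-.003,0))
im,d,c=wrist('w4')
E
```

```text
seen [ 0.4654 -0.1111  0.0285] -19.653701012816505 off 0.0004 exp 43 [[0.425, -0.053]]
dj -2.653701012816498
w 0.0336108642495989 0.03317344794171358
t 15.5 pos [0.6305 0.0923 0.152 ] w 0.0603 F [-0.8  0.8 -1.3]
seen [ 0.425  -0.0533  0.0285] 13.417329578257482 off 0.0003 exp 13 [[0.419, 0.147]]
dj 0.41732957825747974
w 0.033422616973137226 0.033242190058602315
t 21.1 pos [0.6398 0.0533 0.152 ] w 0.0598 F [-0.2  0.3 -0.9]
```

View pics/w4.png

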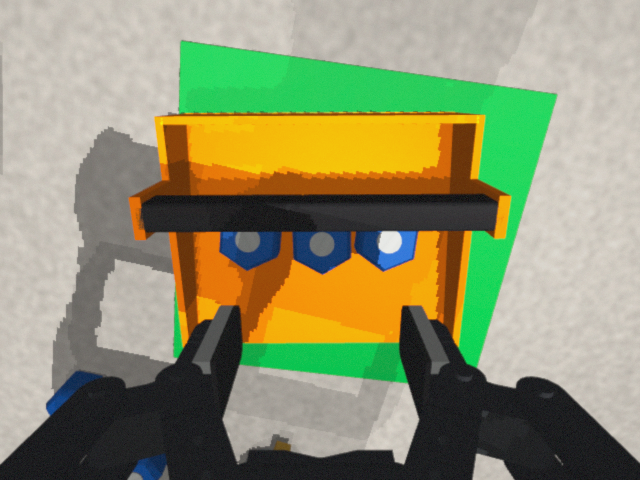

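Three knobs are lined up in the tote, at (249,242), (322,245) and (388,243). Two are left on the bench.

```bash
python3 - <<'E'
from pick import *
if pick(np.array([.470,.198]),120,(-.044,.022)):
    pick(np.array([.4195,.147]),68,(-.044,-.022))
im,d,c=wrist('w5')
im,d=optics.get_image('scene'); save('scene1',im)
im,d=optics.get_image('top'); save('top2',im)
E
```

```text
seen [0.4702 0.1983 0.0285] -0.5974950052375949 off 0.0003 exp 0 [[0.42, 0.148], [0.637, 0.091]]
dj -0.5974950052375902
w 0.033048115296308085 0.032779623466262134
t 26.4 pos [0.5948 0.065  0.1519] w 0.0603 F [-0.9  0.1 -0.5]
seen [0.4196 0.1473 0.0285] 7.95053563969941 off 0.0003 exp 8 []
dj -0.04946436030058976
w 0.032921409337259115 0.033506478310853
t 31.7 pos [0.6051 0.0222 0.1519] w 0.0601 F [ 1.2 -0.2 -0.8]
```

View pics/w5.png

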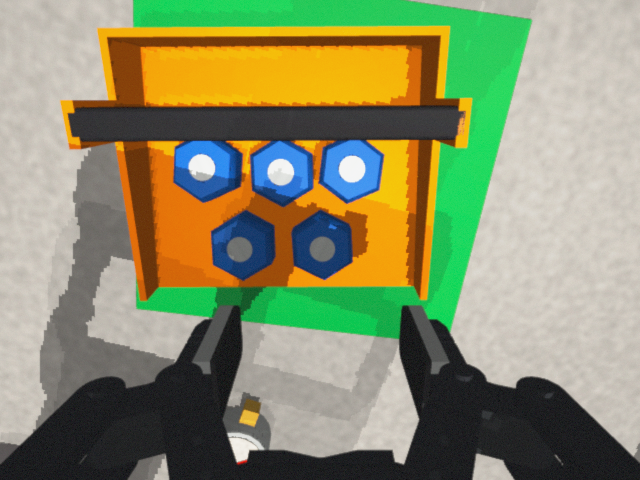

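View pics/scene1.png

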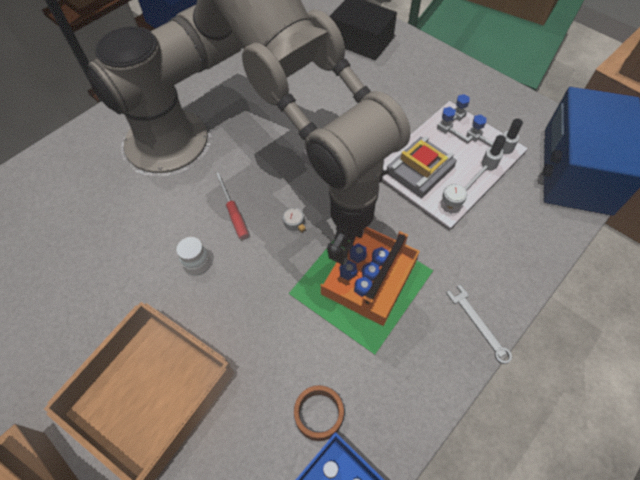

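View pics/top2.png

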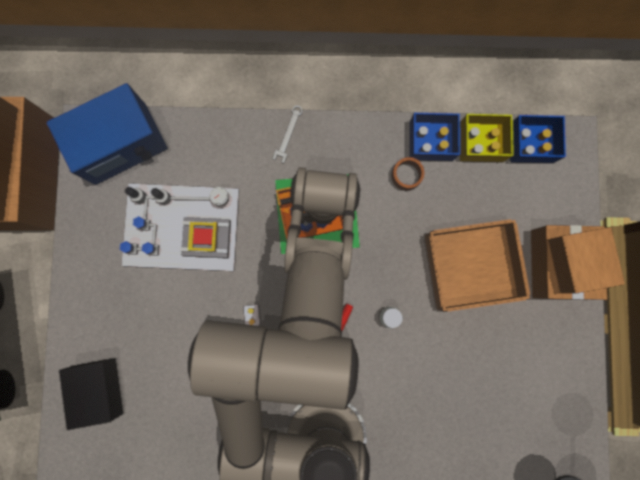

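All five knobs are in the tote and none remain on the bench. The bystanders haven't moved. Next: bar pose, carton pose, and an IK scan for the pour.

```bash
python3 - <<'E'
from pick import *
im=cv2.cvtColor(cv2.imread('pics/w5.png'),cv2.COLOR_BGR2RGB); z=np.load('w5.npz'); c=(z['K'],z['o'],z['R'])
print('bar',bar_pose('w',im,c))
im=cv2.cvtColor(cv2.imread('pics/top2.png'),cv2.COLOR_BGR2RGB); c=cam('top')
b=[b for b in blobs(mask(im,'carton')) if 5000<cv2.contourArea(b) and 440<ctr(b)[0]<520][0]
hl=cv2.approxPolyDP(cv2.convexHull(b),4,True)[:,0]; print(hl.tolist())
rc=cv2.boxPoints(cv2.minAreaRect(b)); Q=plane(c,rc,.07); print(Q.round(3),Q.mean(0),np.linalg.norm(Q[1]-Q[0]),np.linalg.norm(Q[2]-Q[1]))
E
```

```text
bar (array([0.67079498, 0.06197854]), np.float64(13.834002675713515), array([0.64166521, 0.05480525]), [np.float64(0.16415408096748935), np.float64(0.014345368251590688)])
[[514, 220], [529, 297], [454, 310], [438, 307], [428, 251], [430, 232]]
[[ 0.576 -0.267  0.07 ]
 [ 0.62  -0.529  0.07 ]
 [ 0.394 -0.558  0.07 ]
 [ 0.351 -0.3    0.07 ]] [ 0.48525252 -0.41345756  0.07      ] 0.26535745840672176 0.2280683450657441
```

```bash
cat > pour.py <<'E'
from pick import *
CART=np.array([.487,-.428])
def toolpose(lip,h,th,flip,ref='lip'):
    """tote pose with lip pointing along heading h (deg), tilt th (deg) lip down; ref point lip or bar-grasp"""
    Rt=Rot.from_euler('z',h+180,degrees=True)*Rot.from_euler('y',-th,degrees=True)
    Rq=Rt*Rot.from_euler('z',90 if flip else -90,degrees=True)*Rot.from_euler('x',180,degrees=True)
    bar=lip+Rt.apply([.103,0,.050]) if ref=='lip' else np.array(lip)   # bar centre
    g=bar-Rq.apply([0,0,1])*.008        # TCP: bar centre 8 mm ahead
    return g,Rq.as_quat(),Rt
E
python3 - <<'E'
from pour import *
for h in range(-180,180,15):
    hd=np.array([np.cos(np.radians(h)),np.sin(np.radians(h))])
    for f in (0,1):
        oks=[]
        for th in (0,20,40,55,70):
            lip=np.r_[CART-.03*hd,.115]; p,q,_=toolpose(lip,h,th,f); s=r.solve_ik(p,q); oks.append(s is not None)
        if sum(oks)>=4: print(h,f,oks, None if s is None else s.round(2))
p,q,_=toolpose([.6708,.062,.080],13.8+180,0,0,'bar')
for f in (0,1):
    p,q,_=toolpose([.6708,.062,.080],13.8+180,0,f,'bar'); s=r.solve_ik(p,q); print(f,p,s)
E
```

```text
-180 0 [True, True, True, True, True] [-1.24  0.56  1.88  1.59  1.1   0.75]
-180 1 [True, True, True, True, True] [-1.24  0.56  1.88  1.59  1.1  -2.39]
-165 0 [True, True, True, True, True] [-1.27  0.64  1.7   1.34  1.3   0.84]
-165 1 [True, True, True, True, True] [-1.27  0.64  1.7   1.34  1.3  -2.3 ]
-150 0 [True, True, True, True, True] [-1.26  0.73  1.49  1.17  1.52  0.89]
-150 1 [True, True, True, True, True] [-1.26  0.73  1.49  1.17  1.52 -2.25]
-135 0 [True, True, True, True, True] [-1.22  0.83  1.27  1.04  1.74  0.91]
-135 1 [True, True, True, True, True] [-1.22  0.83  1.27  1.04  1.74 -2.23]
-120 0 [True, True, True, True, True] [-1.17  0.94  1.03  0.95  1.97  0.92]
-120 1 [True, True, True, True, True] [-1.17  0.94  1.03  0.95  1.97 -2.22]
-105 0 [True, True, True, True, True] [-1.11  1.05  0.78  0.88  2.21  0.91]
-105 1 [True, True, True, True, True] [-1.11  1.05  0.78  0.88  2.21 -2.23]
-90 0 [True, True, True, True, True] [-1.05  1.18  0.5   0.83  2.45  0.9 ]
-90 1 [True, True, True, True, True] [-1.05  1.18  0.5   0.83  2.45 -2.24]
-75 0 [True, True, True, True, False] 
[... 980 characters left out ...]
  2.08  3.66  0.69  2.84]
135 0 [True, True, True, False, True] [-0.88  0.45  2.14  3.01  0.67  0.08]
135 1 [True, True, True, False, True] [-0.88  0.45  2.14  3.01  0.67 -3.07]
150 0 [True, True, True, True, True] [-1.04  0.46  2.12  2.4   0.76  0.4 ]
150 1 [True, True, True, True, True] [-1.04  0.46  2.12  2.4   0.76 -2.75]
165 0 [True, True, True, True, True] [-1.17  0.5   2.03  1.93  0.91  0.61]
165 1 [True, True, True, True, True] [-1.17  0.5   2.03  1.93  0.91 -2.53]
0 [0.6708 0.062  0.088 ] [-2.14899005e-02  7.65269687e-01  1.26953839e+00 -4.44089210e-16
  1.10678458e+00  2.87924732e+00]
1 [0.6708 0.062  0.088 ] [-0.0214899   0.76526969  1.26953839  0.          1.10678458 -0.26234534]
```

Lip heading -170° lines up with the carton and needs almost no turn from the current pose. Next I'll grasp the bar and lift.

```bash
python3 - <<'E'
from pour import *
bar=np.array([.6708,.062,.080]); h0=13.8+180
p,q,_=toolpose(bar,h0,0,1,'bar')
r.reach(p+[0,0,.07],q)
print('hit',r.move_straight(p,speed=.12,max_force=12)); T()
command_gripper(.005,100); T()
r.move_straight(p+[0,0,.03],speed=.06); T()
wrist('w6')
im,d=optics.get_image('scene'); save('scene2',im)
E
```

```text
hit False
t 34.0 pos [0.6713 0.062  0.0887] w 0.0596 F [-0.5 -0.6  0.5]
t 34.5 pos [0.671 0.062 0.089] w 0.0126 F [-2.  -0.1  6.2]
t 35.1 pos [0.6707 0.062  0.118 ] w 0.0126 F [-0.1  0.2 -4.7]
```

View pics/w6.png

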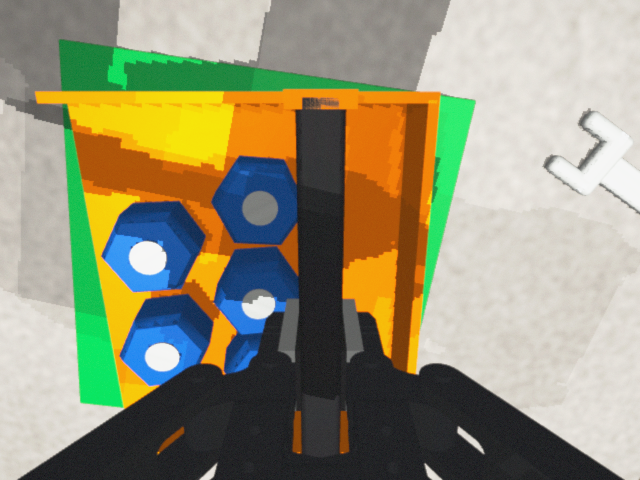

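View pics/scene2.png

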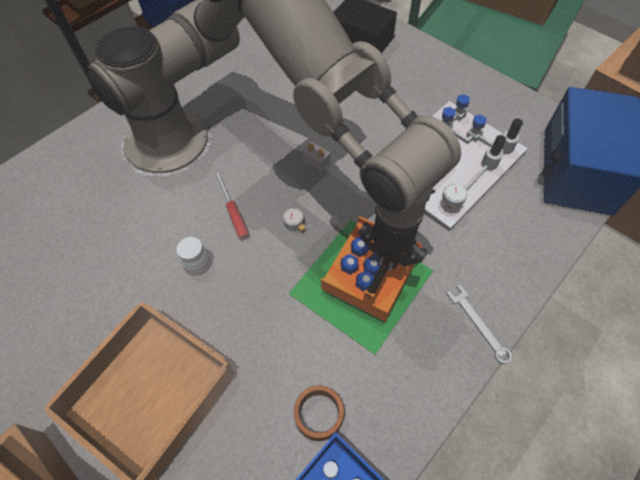

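The tote is lifted level with the knobs still in it. I'll carry it over and pour.

```bash
python3 - <<'E'
from pour import *
h=-170; hd=np.array([np.cos(np.radians(h)),np.sin(np.radians(h))])
s=r.read_state()
r.move_straight(s['eef_pos']+[0,0,.15],speed=.15)
lip=np.r_[CART-.025*hd,.20]
p,q,_=toolpose(lip,h,0,1); print(p)
r.move_straight(p,q,speed=.2); T()
lip[2]=.112
p,q,_=toolpose(lip,h,0,1); r.move_straight(p,q,speed=.1); T()
im,d=optics.get_image('scene'); save('scene3',im)
E
```

```text
[ 0.61305539 -0.40577303  0.258     ]
t 38.9 pos [ 0.6134 -0.4049  0.2582] w 0.0121 F [ 0.5  0.4 -4.4]
t 39.9 pos [ 0.6134 -0.4061  0.171 ] w 0.0122 F [ 0.5 -0.3 -4.4]
```

View pics/scene3.png

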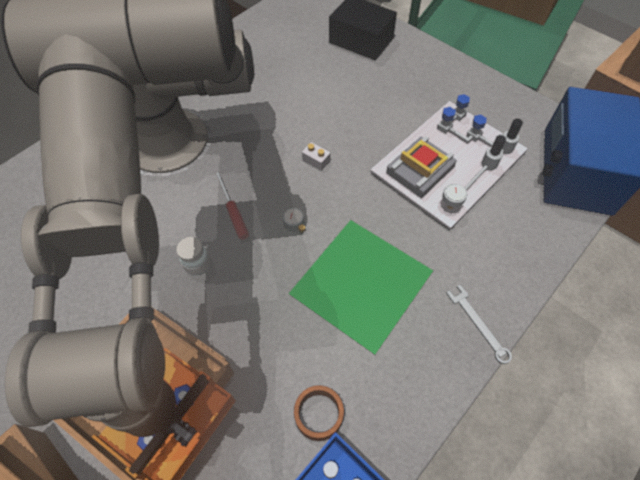

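```bash
python3 - <<'E'
from pour import *
h=-170; hd=np.array([np.cos(np.radians(h)),np.sin(np.radians(h))])
lip=np.r_[CART-.025*hd,.112]
for th in (12,24,36,44,52,60,68):
    p,q,_=toolpose(lip,h,th,1); r.move_straight(p,q,speed=.09 if th<40 else .05)
r.hold(.8); T()
im,d=optics.get_image('scene'); save('scene4',im)
wrist('w7')
E
```

```text
t 44.0 pos [ 0.4966 -0.4263  0.2292] w 0.0123 F [-0.1  0.3 -2.3]
```

View pics/scene4.png

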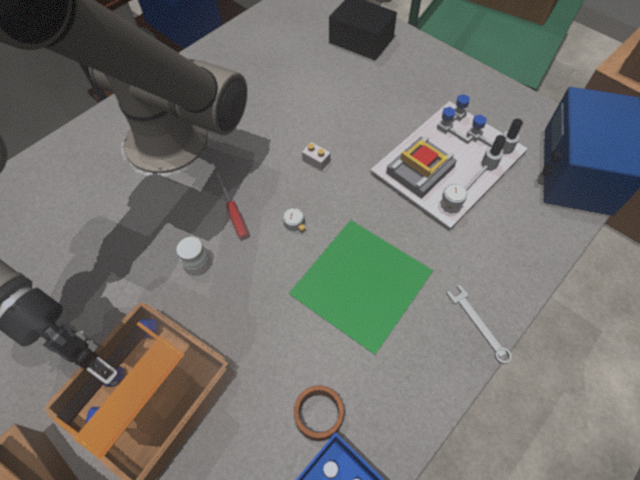

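View pics/w7.png

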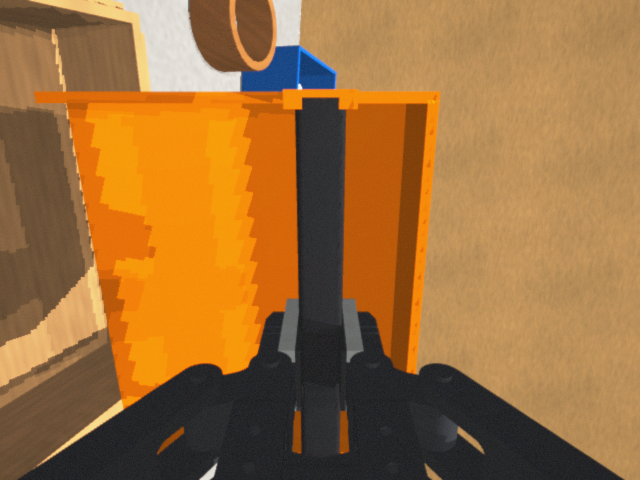

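The tote is empty and the knobs dropped inside the carton. Now I'll right it, count the knobs and return it to the mat.

```bash
python3 - <<'E'
from pour import *
h=-170; hd=np.array([np.cos(np.radians(h)),np.sin(np.radians(h))])
lip=np.r_[CART-.025*hd,.125]
for th in (68,50,30,12,0):
    lip[2]=.125 if th>20 else .16
    p,q,_=toolpose(lip,h,th,1); r.move_straight(p,q,speed=.15)
s=r.read_state(); r.move_straight(s['eef_pos']+[0,0,.06],speed=.2)
yaw=8; a=np.radians(yaw)
bar=np.array([.636+.03*np.cos(a),.0335+.03*np.sin(a),.080])
p,q,_=toolpose(bar,yaw+180,0,1,'bar')
r.move_straight(p+[0,0,.15],q,speed=.22); T()
im,d=optics.get_image('scene'); save('scene5',im); im,d=optics.get_image('top'); save('top5',im)
r.move_straight(p+[0,0,.025],speed=.15)
print('hit',r.move_straight(p+[0,0,-.001],speed=.04,max_force=5)); T()
E
```

```text
t 48.9 pos [0.6657 0.0367 0.2381] w 0.0122 F [ 0.3  0.1 -3. ]
hit True
t 50.6 pos [0.6652 0.0377 0.0889] w 0.0124 F [-1.4 -0.3  4.6]
```

View pics/scene5.png

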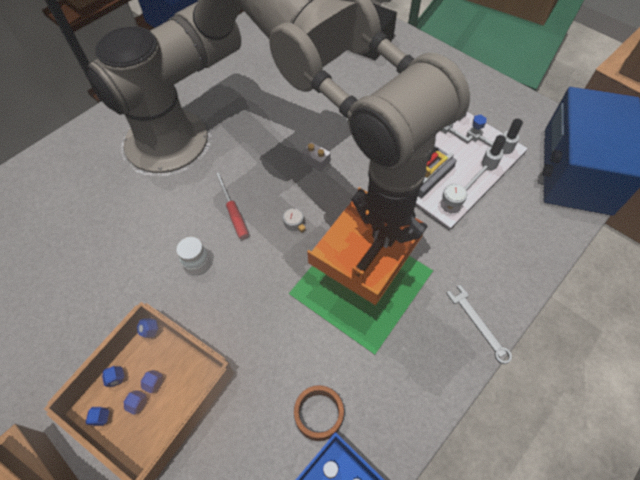

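View pics/top5.png

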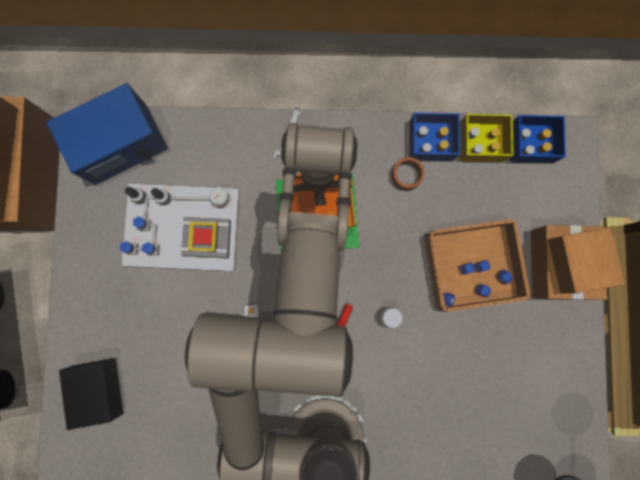

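All five knobs lie in the carton: in the scene view at (148,328), (112,377), (151,381), (133,402) and (97,415). I'll release the tote, then look at the lock.

```bash
python3 - <<'E'
from pour import *
command_gripper(.060); s=r.read_state()
r.move_straight(s['eef_pos']+[0,0,.12],speed=.2); T()
wrist('w8')
r.reach([.53,.34,.27],down(0)); T()
wrist('w9')
E
```

```text
t 51.8 pos [0.664  0.0378 0.2065] w 0.0601 F [ 1.2  0.3 -0.2]
t 53.8 pos [0.5302 0.3396 0.2696] w 0.0601 F [ 0.5 -0.1  0.4]
```

View pics/w8.png

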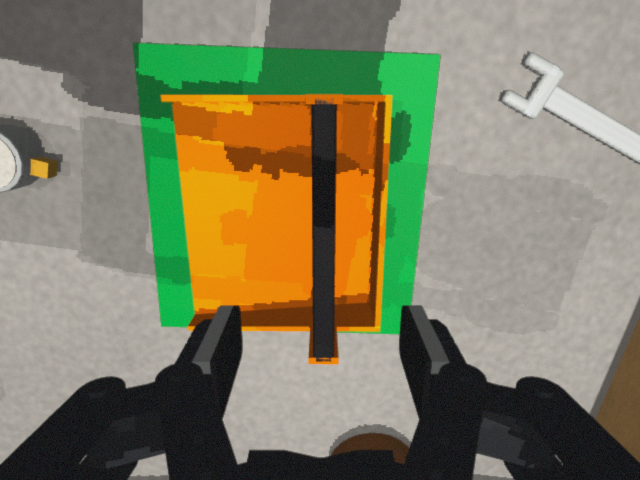

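View pics/w9.png

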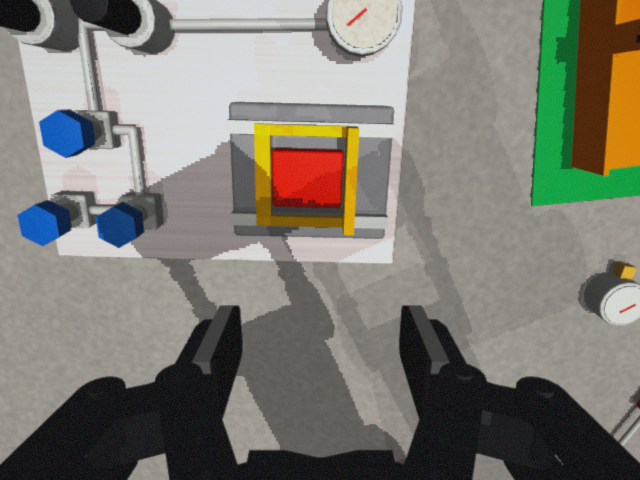

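The tote stands on the mat. In the wrist view the red pad spans (271,150) to (343,208), and the keeper's tab is on the right at about u=352, which is panel -y. Now I'll measure them.

```bash
python3 - <<'E'
from pour import *
im=cv2.cvtColor(cv2.imread('pics/w9.png'),cv2.COLOR_BGR2RGB); z=np.load('w9.npz'); c=(z['K'],z['o'],z['R']); d=z['d']
b=[b for b in blobs(mask(im,'red'),800)][0]; rc=cv2.minAreaRect(b); bx=cv2.boxPoints(rc); print('px',bx.round(0).tolist())
ap=cv2.approxPolyDP(cv2.convexHull(b),4,True)[:,0]; print('poly',ap.tolist(),plane(c,ap,.074).round(4).tolist())
Q=plane(c,bx,.074); print(Q.round(4),Q.mean(0).round(4),np.linalg.norm(np.diff(Q,axis=0),axis=1))
P=cloud(c,d)
print('pad z',np.median(P[160:200,285:335,2]))
for n,(u,v) in dict(tab=(352,180),railT=(305,131),railB=(305,221),trap=(263,180),blkT=(305,112),blkB=(305,230),deckR=(375,180)).items(): print(n,np.median(P[v-2:v+3,u-2:u+3].reshape(-1,3),axis=0).round(4))
y=mask(im,'yellow'); b=blobs(y,300)[0]; print(cv2.boxPoints(cv2.minAreaRect(b)).round(0).tolist(), plane(c,cv2.boxPoints(cv2.minAreaRect(b)),.065).round(3))
# panel front edge: pixels
e=plane(c,[(65,254),(392,263)],.01); print('panel edge',e, np.degrees(np.arctan2(e[1,0]-e[0,0], -(e[1,1]-e[0,1]))))
save('lockc',cv2.resize(im[90:250,210:420],(800,610)))
E
```

```text
px [[271.0, 206.0], [272.0, 149.0], [342.0, 151.0], [341.0, 207.0]]
poly [[272, 151], [342, 152], [339, 206], [274, 205]] [[0.5757, 0.3759, 0.074], [0.575, 0.3236, 0.074], [0.5335, 0.3252, 0.074], [0.5343, 0.3759, 0.074]]
[[0.5338 0.3785 0.074 ]
 [0.5771 0.3758 0.074 ]
 [0.5758 0.3233 0.074 ]
 [0.5324 0.3236 0.074 ]] [0.5548 0.3503 0.074 ] [0.04343643 0.05254197 0.04347379]
pad z 0.07368496626915261
tab [0.5557 0.3164 0.0837]
railT [0.5896 0.3514 0.0647]
railB [0.5186 0.3522 0.0645]
trap [0.5521 0.3849 0.0648]
blkT [0.6029 0.3518 0.0499]
blkB [0.5061 0.3529 0.0496]
deckR [0.5493 0.2948 0.0496]
[[254.0, 124.0], [345.0, 124.0], [345.0, 179.0], [254.0, 179.0]] [[0.595 0.39  0.065]
 [0.595 0.321 0.065]
 [0.553 0.32  0.065]
 [0.553 0.392 0.065]]
panel edge [[0.46879266 0.58892919 0.01      ]
 [0.45939021 0.26926319 0.01      ]] -1.6847757185932553
```

View pics/lockc.png

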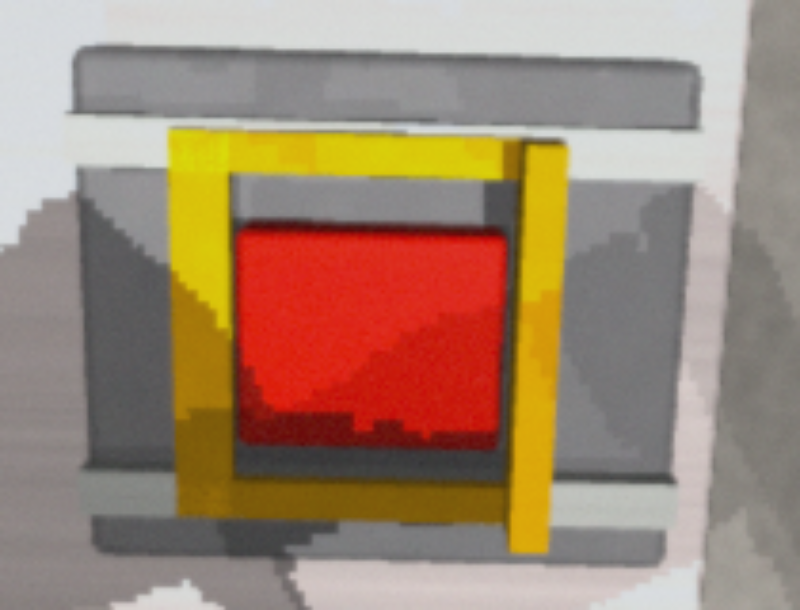

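The pad reads at z=0.0737 and the tab at 0.0837, as specified. The pad centre is (0.555, 0.350) and the panel yaw about -1.6°. I'll press the plunger with closed fingers.

```bash
python3 - <<'E'
from pour import *
command_gripper(0.0,40)
a=np.radians(-1.6); py=np.array([-np.sin(a),np.cos(a),0])
pc=np.array([.555,.350,0]); p=pc-.007*py
q=down(90-1.6)
r.reach(p+[0,0,.16],q); T()
r.move_straight(p+[0,0,.112],speed=.15); T()
print('hit',r.move_straight(p+[0,0,.0775],speed=.03,max_force=22)); T()
im,d=optics.get_image('scene'); save('scene6',im)
E
```

```text
t 55.8 pos [0.5549 0.3431 0.1603] w 0.0001 F [ 0.1  0.2 -0.5]
t 56.3 pos [0.555  0.3431 0.1123] w -0.0 F [-0.4 -0.4  0.6]
hit False
t 57.6 pos [0.555  0.3431 0.0791] w 0.0001 F [-2.9 -1.8 12.3]
```

View pics/scene6.png

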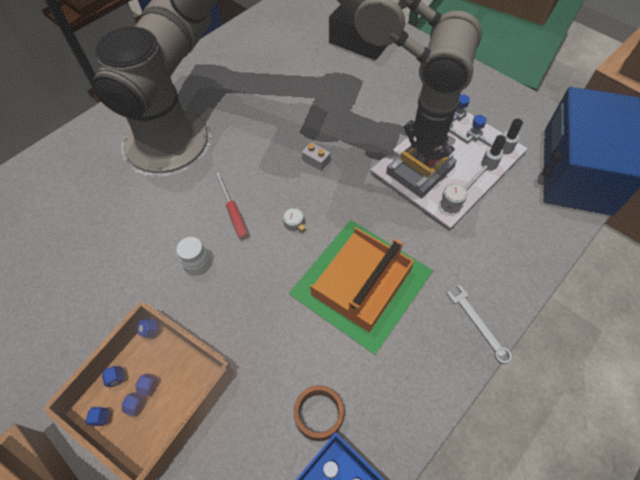

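The force is 12 N with the tip at 54 mm, so the plunger is home. Now I'll slide to -y.

```bash
python3 - <<'E'
from pour import *
a=np.radians(-1.6); py=np.array([-np.sin(a),np.cos(a),0]); pc=np.array([.555,.350,0])
for off,z in ((.014,.0770),(.022,.0768),(.030,.0768),(.034,.0768),(.037,.0768),(.039,.0768)):
    hit=r.move_straight(pc-off*py+[0,0,z],speed=.025,max_force=20); print(off,hit); T()
    if hit: break
E
```

```text
0.014 False
t 58.1 pos [0.5557 0.3383 0.0794] w -0.0002 F [-2.4  5.7 11.8]
0.022 False
t 58.6 pos [0.556  0.3309 0.0794] w 0.0002 F [-0.5  8.4 11.9]
0.03 False
t 59.0 pos [0.5558 0.3231 0.0794] w -0.0001 F [ 0.1  9.2 11.5]
0.034 False
t 59.3 pos [0.5557 0.319  0.0794] w 0.0003 F [-0.4  8.7 11.3]
0.037 False
t 59.6 pos [0.5556 0.3161 0.0794] w 0.0 F [-0.6  9.4 12.3]
0.039 False
t 59.9 pos [0.5555 0.3137 0.0793] w -0.0001 F [-0.4  6.9 12.3]
```

```bash
python3 - <<'E'
from pour import *
a=np.radians(-1.6); py=np.array([-np.sin(a),np.cos(a),0]); pc=np.array([.555,.350,0])
for off in (.041,.043,.045):
    hit=r.move_straight(pc-off*py+[0,0,.0768],speed=.02,max_force=15); print(off,hit); T()
    if hit or r.read_state()['contact_force'][1]>20: break
E
```

```text
0.041 False
t 60.1 pos [0.5555 0.3134 0.0793] w -0.0002 F [-0.1 14.6  9.2]
0.043 False
t 60.4 pos [0.5555 0.3132 0.0794] w 0.0001 F [ 0.9 21.7  6.5]
```

The end stop is reached: Fy rises with no further motion. I'll back off, lift and look.

```bash
python3 - <<'E'
from pour import *
a=np.radians(-1.6); py=np.array([-np.sin(a),np.cos(a),0]); pc=np.array([.555,.350,0])
r.move_straight(pc-.036*py+[0,0,.0785],speed=.03); T()
r.move_straight(pc-.035*py+[0,0,.13],speed=.1)
r.reach([.53,.34,.27],down(0)); T()
im,d,c=wrist('w10')
P=cloud(c,d); 
b=blobs(mask(im,'red'),200)[0]; u,v=map(int,ctr(b)); print('red',u,v,np.median(P[v-8:v+8,u-8:u+8].reshape(-1,3),axis=0))
save('lockc2',cv2.resize(im[90:250,210:420],(800,610)))
E
```

```text
t 60.7 pos [0.5555 0.3139 0.0801] w 0.0 F [-0.2 -2.4  9.9]
t 62.8 pos [0.5299 0.3398 0.2691] w 0.0 F [0.1 0.3 0. ]
red 318 174 [0.55589392 0.3418191  0.05881508]
```

View pics/lockc2.png

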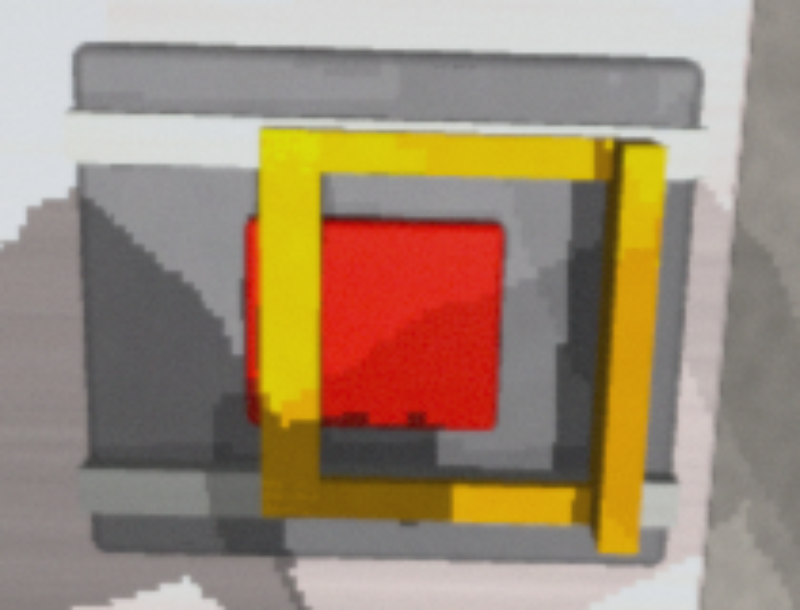

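The keeper is all the way across and its trap bar lies over the plunger, whose top is at 0.059, so it is held about 15 mm in. One final check of the tote and carton before I hand in.

```bash
python3 - <<'E'
from pour import *
im,d=optics.get_image('scene'); save('scene7',im)
c=cam('scene')
z=np.load('w8.npz'); w=cv2.cvtColor(cv2.imread('pics/w8.png'),cv2.COLOR_BGR2RGB)
print('tote',bar_pose('w',w,(z['K'],z['o'],z['R'])))
Ry=Rot.from_euler('z',-9.5,degrees=True).as_matrix()
for b in blobs(mask(im,'blue'),25):
    u,v=ctr(b); X=plane(c,(u,v),.025)[0]
    if X[1]<-.25 and X[0]<.7: print((int(u),int(v)),'in carton frame',(Ry@(X-np.r_[CART,0])).round(3))
T()
E
```

```text
tote (array([0.6668014 , 0.03675979]), np.float64(8.662523879230154), array([0.63714362, 0.03224136]), [np.float64(0.012504107602078492), np.float64(0.1607449519412629)])
(94, 415) in carton frame [-0.044 -0.073  0.025]
(109, 375) in carton frame [-0.076 -0.005  0.025]
(144, 324) in carton frame [-0.091  0.105  0.025]
t 62.9 pos [0.5299 0.3398 0.2693] w -0.0 F [ 0.5 -0.2  0.3]
```

View pics/scene7.png

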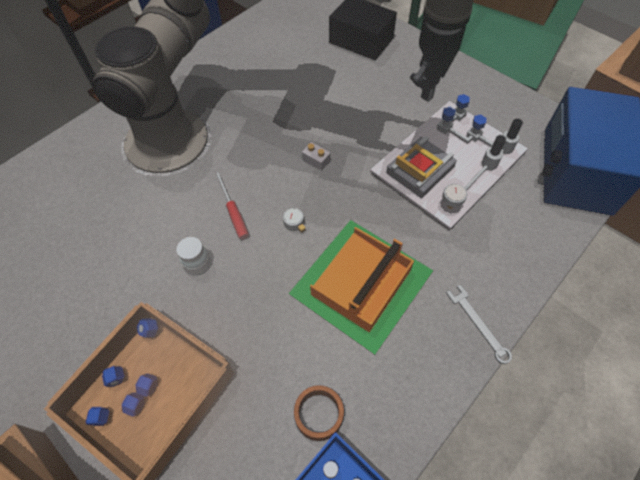

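```bash
python3 - <<'E'
from h import *
r.finish_job(); T()
E
```

```text
the job is handed in; nothing more can be done
the job is handed in; nothing more can be done
```

The job is handed in at about 63 s of the 210 s, with every step done in order. `r.finish_job()` gives no verdict, so what follows rests on my own last checks.

I found five loose knobs and put them all in the tote together. I then carried the tote to the carton, tipped it to 68° and set it back on its mat. Last, I pushed the plunger home and slid the keeper across to its end stop in one motion.

- **Knobs:** the last scene picture shows all five inside the carton and none left on the bench. My final colour mask caught only three of them; I confirmed the other two by eye. One knob lies close to a corner, about (-91, +105) mm in the carton's frame, still inside the walls.
- **Tote:** it stands on the mat, with its centre about 2 mm from the mat's. It looks upright in the pictures, but I did not measure its tilt.
- **Lock:** the keeper is fully across and its trap bar is over the plunger. The pad top reads 59 mm above the bench, so the plunger is held about 15 mm in.
- **Bystanders and arm:** the gauge, tape, jar and manifold look unmoved. The arm was clear of everything at hand-in.

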